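# Fetch the sample jar from behind the buffer bottles

### The arm

A 6-joint arm with a two-finger parallel gripper is mounted at the origin on the work surface. World frame = base frame: x ahead of the robot, y to its left, z up, the work surface at z = 0. Lengths are in m, angles in rad, forces in N, time in s.
With the tool pointing down it reaches from about 0.225 to 0.725 m from the base axis. Payload 3.1 kg.
Tool frame: the origin (TCP) lies between the finger pads; the fingertips stand robot.tcp_to_tips ahead of it and the grasp point (between the pads) is the TCP (robot.tcp_to_tips is the distance from the TCP to the fingertips, in m); z points along the fingers, y is the direction in which the jaws open and shut (so a half turn about z gives the same grasp; the last joint's range is limited). The gripper opens to 85 mm and grips with 20 to 120 N. Pads are 22 mm wide; open, the fingers measure 114 mm over their backs; the gripper's body (76 mm by 85 mm) begins 54 mm behind the grasp point. The pads swing forward as they close: fully open they stand 13 mm farther back than shut.
Start: joints at [-1.358, 0.048, 0.099, 1.622, 0, 1.443], TCP at [0.175, -0.495, 0.25] pointing down, gripper open.
Joint ranges: [-2.91, 2.91], [-0.99, 1.94], [-1.21, 1.42], [-2.12, 2.29], [-1.49, 1.47], [-3.14, 3.14]. Speed limits (rad/s): [2.79, 2.79, 3.14, 3.14, 3.14, 3.14].

### API

Orientations are given as a unit quaternion [x, y, z, w].
In Python, from bench import robot gives the robot as it stands.
- The arm moves only by the tool jog_arm, never from a script. Its argument "plan" is a list that holds one entry, the list of rows, each a list of 6 numbers: the shift along the tool's x, y, z in cm, then the turn, a rotation vector about the tool's x, y, z in degrees. A call has 1 to 20 rows; each row is the pose to reach, as a shift and turn from the pose measured when the call began, along the tool's axes at that moment; what a row does not reach only later rows make up. A row lasts 1/10 s, in which the tool goes at most 50 mm and 8.59 degrees, less where a joint would pass 70% of its speed; a pose out of reach is approached as far as the arm can. A call with a gripper value outside its range is refused whole. "jaw" is the finger opening in cm, from 0 to 8.54, set as the call begins (left out, the last holds). The fingers move at their own pace and stop on an object; "force" is the grip in N (left out, the last holds). Time passes only in rows, so rows that repeat a pose let the fingers close. It gives the time, the measured TCP pose, the force and the opening at its end, in the units of the state.
- robot.get_state(): the state, without advancing time (a new reading comes with each control period).
- robot.grab_frame(name): name is "side" or "top"; returns a dict with "color" (480x640x3 uint8, red, green, blue), "z_map" (480x640 float32, m along the optical axis (not along the pixel's ray), 0 where there is no reading), "fx", "fy", "cx", "cy" (pixels), "cam_to_world" (4x4, takes a point from camera to world coordinates). Camera axes: x right, y up, looking along -z (the intrinsics and any distortion apply to the point x, -y, -z); pixel columns grow to the right and rows downward; lengths in m; the calibration is good to about 2 mm. A picture is of the moment at which its call begins.
- robot.close_job(): hands the job in, once; it reports no verdict.
The state is a dict: "t": time; "joint_positions": joint angles; "joint_velocities": joint speeds; "joint_torque": joint torques, N m; "ee_pos": TCP position; "orientation": TCP orientation; "contact_force": force on the tool from outside, world axes, zero at the start; "torque": the same for the moment, N m; "finger_gap": opening from 0.0 (shut) to 1.0 (fully open).
Only numpy, scipy, OpenCV 4.12 (cv2) and the standard library are available. Lean on these libraries where they do the work, as an engineer would, in place of code of your own. Each camera call takes 0.05 s, during which the arm holds its last target. There are 200 camera calls.

### The job

First clear the three tall bottles out of the white tray and stand them on the green mat; then, while they stand there, fetch the yellow-lidded amber jar from the tray and stand it in the middle of the stirrer's round white plate. After that, stand each bottle back in the tray where it stood at the start, the same colour in the same place. Leave the white-lidded jar where it is, set everything down gently and do not tip anything over.

Things in the scene. Friction and masses are not known exactly. Their poses are not given: they have to be found in the camera images.
- blue_bottle: clear glass bottle with a blue screw cap and a blue label band; round, 52 mm across, 110 mm tall, about 0.15 to 0.3 kg. The cap is 40 mm across and is the top 27 mm (83 to 110 mm above the base): grip it there from above. Origin at the centre of its underside, z up.
- red_bottle: clear glass bottle with a red screw cap and a red label band; round, 52 mm across, 110 mm tall, about 0.15 to 0.3 kg. The cap is 40 mm across and is the top 27 mm (83 to 110 mm above the base): grip it there from above. Origin at the centre of its underside, z up.
- black_bottle: clear glass bottle with a black screw cap and a black label band; round, 52 mm across, 110 mm tall, about 0.15 to 0.3 kg. The cap is 40 mm across and is the top 27 mm (83 to 110 mm above the base): grip it there from above. Origin at the centre of its underside, z up.
- sample_jar: the wanted jar: low amber glass jar with a yellow lid, round, 40 mm across (lid 39 mm), 49 mm tall, 0.06 to 0.12 kg; starts in the tray behind the bottles, to the left or right of the other jar, centres 76 mm apart. While the bottles stand before it a gripper has no room. Origin at the centre of its underside, z up.
- other_jar: amber jar of the same shape and size but with a white lid, standing loose in the tray; it stays where it is. Origin at the centre of its underside.
- tray: white plastic tray fixed to the bench, 150 mm (its x) by 240 mm (its y), rim 18 mm high, walls and floor 5 mm thick (floor 5 mm above its origin). The bottles start in a row along its y, 72 mm apart, 30 mm to the -x side of its centre; the jars stand 22 mm to the +x side, about 16 mm clear of the bottles. Origin at the centre of its underside, z up.
- mat: the side area: plain green flat mat fixed to the bench, 130 mm (its x) by 240 mm (its y), 4 mm thick; three bottles fit in a row along its y, 72 mm apart. Origin at the centre of its underside, z up.
- stirrer: magnetic stirrer, a grey box 170 mm (its x) by 140 mm (its y) fixed to the bench, with a round flat white plate 124 mm across on top, centred on the origin; the plate's top is 55 mm above the origin. Origin at the centre of its underside, z up.

How it is judged:
By the outcome, as a careful person would: the job done as asked, in the order asked, and still so for the second after the job is handed in, with the robot touching nothing.
It also fails if it takes over 136 s, if anything falls off the work surface, if the arm or the gripper's body presses on something with over 40 N, if the wrist force passes 120 N, or if a joint passes its speed limit or range.

## Working session

There is one attempt and no reset: what is moved stays moved. The work goes in short steps, Python scripts to look and compute and a tool call to move; the robot and the scene stay as the last step left them, time stands still between calls to the robot, and variables do not carry over. Pictures are saved under pics/ and viewed, about 12 in all and at most 16, crops included, and the job is handed in when it is done.

Besides the shell and the picture viewer there is one more tool, called after "Emit:" in YAML: its name, and indented under it one key for each argument. jog_arm: Moves the arm, as the interface text tells. Its arguments: {"type":"object","properties":{"plan":{"type":"array"},"jaw":{"type":"number"},"force":{"type":"number"}},"required":["plan"]}

```bash
mkdir -p pics; ls
python3 - <<'E'
from bench import robot
import cv2,numpy as np
print(robot.tcp_to_tips, robot.get_state())
for n in("side","top"):
    f=robot.grab_frame(n); np.savez(n+"0.npz",**f)
    cv2.imwrite(f"pics/{n}0.png",f["color"][:,:,::-1]); print(n,f["fx"],f["fy"],f["cx"],f["cy"],f["cam_to_world"],f.keys())
E
```

```text
pics
0.019 {'t': 0.0, 'joint_positions': array([-1.35781887e+00,  4.87330890e-02,  9.75624219e-02,  1.62196337e+00,
       -9.96778255e-06,  1.44299948e+00]), 'joint_velocities': array([-0.00098774, -0.00174383, -0.00153722, -0.00066018, -0.00025856,
        0.00075759]), 'joint_torque': array([ 3.53596479e-04, -3.38786101e+01,  3.20013213e+01,  2.02120130e-02,
       -1.15506718e-04,  6.97773828e-06]), 'ee_pos': array([ 0.17533063, -0.49425953,  0.24910851]), 'orientation': array([ 9.85518519e-01,  1.69563799e-01, -5.47461477e-05, -1.16758133e-03]), 'contact_force': array([-0.49952413, -0.13149896,  0.17991661]), 'torque': array([-0.00834187, -0.00936949,  0.01669644]), 'finger_gap': 1.003724390135348}
side 524.9116724664738 524.9116724664738 320.2580124605721 240.29380985274688 [[-0.8187791   0.44472252 -0.3630739   0.1059948 ]
 [-0.57410394 -0.63681732  0.51465363  0.58673124]
 [-0.00233368  0.6298298   0.77672967  0.88783032]
 [ 0.          0.          0.          1.        ]] dict_keys(['color', 'z_map', 'fx', 'fy', 'cx', 'cy', 'cam_to_world'])
top 531.6287352064023 531.6287352064023 315.223114518709 244.08062130620934 [[-0.01341304  0.9991853  -0.03806358  0.43243158]
 [-0.9998985  -0.01322026  0.00531201  0.00480019]
 [ 0.00480448  0.03813096  0.9992612   1.07140479]
 [ 0.          0.          0.          1.        ]] dict_keys(['color', 'z_map', 'fx', 'fy', 'cx', 'cy', 'cam_to_world'])
```

View pics/top0.png

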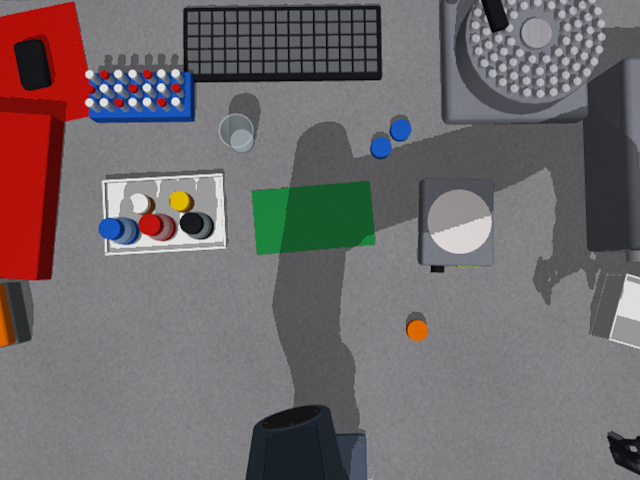

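View pics/side0.png

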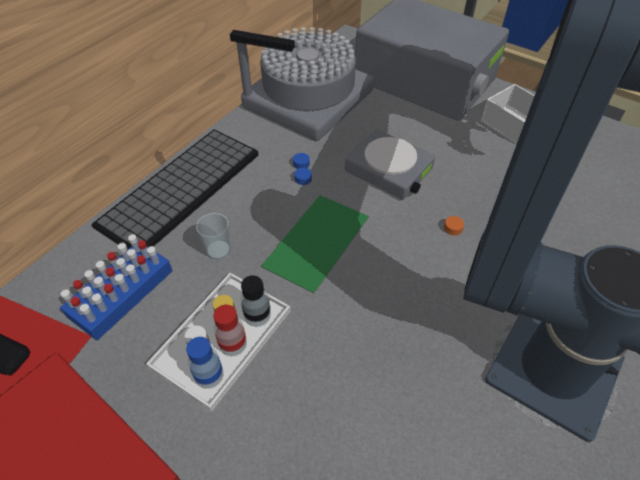

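Top view: bottle caps blue (112,230), red (152,225), black (195,223). Yellow lid is at (180,201) behind red/black, white lid at (140,203), mat centre about (314,217), plate about (460,221). The side view agrees with this.

```bash
cat > h.py <<'E'
import numpy as np, cv2
def load(n): return dict(np.load(n))
def world(f):
    z=f["z_map"]; v,u=np.mgrid[0:480,0:640]
    p=np.stack([(u-f["cx"])/f["fx"]*z,-(v-f["cy"])/f["fy"]*z,-z],-1)
    M=f["cam_to_world"]; w=p@M[:3,:3].T+M[:3,3]; w[z==0]=np.nan; return w
def ray(f,u,v,z):
    M=f["cam_to_world"]; d=M[:3,:3]@np.array([(u-f["cx"])/f["fx"],-(v-f["cy"])/f["fy"],-1]); o=M[:3,3]
    return o+d*(z-o[2])/d[2]
def hsv(f): return cv2.cvtColor(f["color"],cv2.COLOR_RGB2HSV)
def discs(f,zlo,zhi,zp,xr,yr,amin=60):
    w=world(f); m=(w[...,2]>zlo)&(w[...,2]<zhi)&(w[...,0]>xr[0])&(w[...,0]<xr[1])&(w[...,1]>yr[0])&(w[...,1]<yr[1])
    cs,_=cv2.findContours(m.astype(np.uint8),cv2.RETR_EXTERNAL,cv2.CHAIN_APPROX_NONE); out=[]
    for c in cs:
        if cv2.contourArea(c)<amin: continue
        k=np.zeros(m.shape,np.uint8); cv2.drawContours(k,[c],-1,1,-1); s=(k>0)&m
        (u,v),r=cv2.minEnclosingCircle(c); uv=np.argwhere(s).mean(0)[::-1]
        col=np.median(f["color"][s],0); zz=np.median(w[s][:,2])
        # diameter from area
        P=ray(f,*uv,zp); C=ray(f,u,v,zp); d=2*np.sqrt(s.sum()/np.pi)*(f["cam_to_world"][2,3]-zp)/f["fx"]
        out.append((col.astype(int),zz.round(4),P[:2].round(4),C[:2].round(4),d.round(4)))
    return out
E
python3 - <<'E'
from h import *
for n in("top","side"):
    f=load(n+"0.npz"); print(n)
    print("caps");[print(*o) for o in discs(f,.106,.122,.115,(.3,.55),(.1,.5))]
    print("lids");[print(*o) for o in discs(f,.049,.06,.054,(.3,.6),(.1,.5))]
    print("plate");[print(*o) for o in discs(f,.052,.06,.055,(.3,.6),(-.45,-.1),500)]
    H=hsv(f); w=world(f)
    m=((abs(H[...,0].astype(int)-65)<15)&(H[...,1]>120)&(H[...,2]>30)).astype(np.uint8)
    c=max(cv2.findContours(m,0,1)[0],key=cv2.contourArea)
    P=np.array([ray(f,*p,.004)[:2] for p in c[:,0,:]]).astype(np.float32); print("mat",cv2.minAreaRect(P))
    for nm,lo,hi in(("yel",22,35),("blue",105,125)):
        m=((H[...,0]>=lo)&(H[...,0]<=hi)&(H[...,1]>150)&(H[...,2]>80)&(w[...,1]>.1)&(w[...,0]<.55)).astype(np.uint8)
        c=max(cv2.findContours(m,0,1)[0],key=cv2.contourArea);(u,v),r=cv2.minEnclosingCircle(c); print(nm,u,v,r,ray(f,u,v,.054 if nm=="yel" else .115))
    m=((H[...,1]<40)&(H[...,2]>190)&(w[...,2]<.025)&(w[...,2]>.012)&(w[...,0]<.6)&(w[...,1]>.05)).astype(np.uint8)
    cs=cv2.findContours(m,0,1)[0]; c=np.vstack([k for k in cs if cv2.contourArea(k)>30])
    P=np.array([ray(f,*p,.018)[:2] for p in c[:,0,:]]).astype(np.float32); print("tray",cv2.minAreaRect(P))
E
```

```text
top
caps
[ 23  85 184] 0.115 [0.5016 0.3686] [0.5015 0.3685] 0.0411
[183  19  12] 0.1151 [0.5079 0.297 ] [0.5081 0.2969] 0.0407
[26 26 29] 0.1151 [0.5097 0.2236] [0.5093 0.2237] 0.0401
lids
[222 222 222] 0.0542 [0.5539 0.3376] [0.554  0.3377] 0.0389
[219 180   0] 0.0542 [0.5582 0.2597] [0.558  0.2595] 0.0386
plate
[150 146 146] 0.0553 [ 0.5108 -0.2772] [ 0.5111 -0.2775] 0.12
mat ((0.5275028944015503, 0.002636067569255829), (0.1289290487766266, 0.23870986700057983), 4.276498794555664)
yel 179.5 206.0 8.500100135803223 [0.54771763 0.25871576 0.054     ]
blue 111.26000213623047 228.5 12.749905586242676 [0.50176517 0.3662481  0.115     ]
tray ((0.5333428382873535, 0.2992115318775177), (0.1432303488254547, 0.2387964129447937), 2.5156102180480957)
side
caps
[ 45  80 152] 0.1134 [0.4999 0.3728] [0.5001 0.3726] 0.0357
[150  43  41] 0.1134 [0.506  0.3013] [0.5059 0.3018] 0.0335
[29 29 31] 0.1132 [0.5081 0.2281] [0.5073 0.2286] 0.0318
lids
[116  85  86] 0.054 [0.4923 0.3116] [0.5008 0.3057] 0.0176
[194 195 194] 0.0526 [0.5576 0.3376] [0.5527 0.3407] 0.0274
[184 158  72] 0.0526 [0.562  0.2588] [0.5566 0.2631] 0.0248
plate
[127 125 125] 0.0536 [ 0.508  -0.2726] [ 0.5081 -0.2711] 0.0583
mat ((0.5265476107597351, 0.00506659597158432), (0.1266065239906311, 0.23581640422344208), 4.238744735717773)
yel 230.75 302.75 1.7678669691085815 [0.54655685 0.25273134 0.054     ]
blue 199.23138427734375 350.2540588378906 13.149307250976562 [0.49634937 0.37492927 0.115     ]
tray ((0.5310943126678467, 0.41666942834854126), (0.13294363021850586, 0.0027894654776901007), 2.354224681854248)
```

Heights match (0.115, 0.054 and 0.055), and so do the spacings and sizes. I'll turn the tool to yaw 90° so that tool x is world y, tool y is world x and tool z is down, then go above blue.

Emit:
jog_arm:
  plan:
    - [[59.5, -70.5, 0, 0, 0, -70.5], [59.5, -70.5, 0, 0, 0, -70.5], [59.5, -70.5, 0, 0, 0, -70.5], [59.5, -70.5, 0, 0, 0, -70.5], [59.5, -70.5, 0, 0, 0, -70.5], [59.5, -70.5, 0, 0, 0, -70.5], [59.5, -70.5, 0, 0, 0, -70.5], [59.5, -70.5, 0, 0, 0, -70.5], [59.5, -70.5, 0, 0, 0, -70.5], [59.5, -70.5, 0, 0, 0, -70.5], [59.5, -70.5, 0, 0, 0, -70.5], [59.5, -70.5, 0, 0, 0, -70.5], [59.5, -70.5, 0, 0, 0, -70.5], [59.5, -70.5, 0, 0, 0, -70.5], [59.5, -70.5, 0, 0, 0, -70.5], [59.5, -70.5, 0, 0, 0, -70.5], [59.5, -70.5, 0, 0, 0, -70.5], [59.5, -70.5, 0, 0, 0, -70.5], [59.5, -70.5, 0, 0, 0, -70.5], [59.5, -70.5, 0, 0, 0, -70.5]]
  jaw: 8.5
  force: 40

```text
t: 2.1
ee_pos: [0.5004, 0.3718, 0.2481]
orientation: [0.706, 0.708, -0.001, -0.002]
contact_force: [0.5, -0.4, -0.5]
finger_gap: 0.999
```

Emit:
jog_arm:
  plan:
    - [[-0.1, 0, 2, 0, 0, 0], [-0.3, 0.1, 5, 0, 0, 0], [-0.3, 0.1, 8, 0, 0, 0], [-0.3, 0.1, 10.5, 0, 0, 0], [-0.3, 0.1, 12.5, 0, 0, 0], [-0.3, 0.1, 13.8, 0, 0, 0], [-0.3, 0.1, 14.5, 0, 0, 0], [-0.3, 0.1, 14.8, 0, 0, 0], [-0.3, 0.1, 14.8, 0, 0, 0]]

```text
t: 3.0
ee_pos: [0.5012, 0.369, 0.1007]
orientation: [0.706, 0.708, -0.0, -0.001]
contact_force: [-0.2, -0.2, -0.0]
finger_gap: 0.997
```

Run:
```python
from bench import robot
import cv2,numpy as np
a=robot.grab_frame("side")["color"];a=cv2.resize(a[180:420,120:360],None,fx=2,fy=2)
cv2.imwrite("pics/g1.png",a[:,:,::-1])
s=robot.get_state();print(s["ee_pos"],s["contact_force"],s["joint_positions"])
```

```text
[0.50154538 0.36922603 0.10122695] [-0.39539525 -0.26073581  0.33755219] [0.52570058 0.31833715 0.11089842 1.36378916 0.00265049 2.09268818]
```

View pics/g1.png

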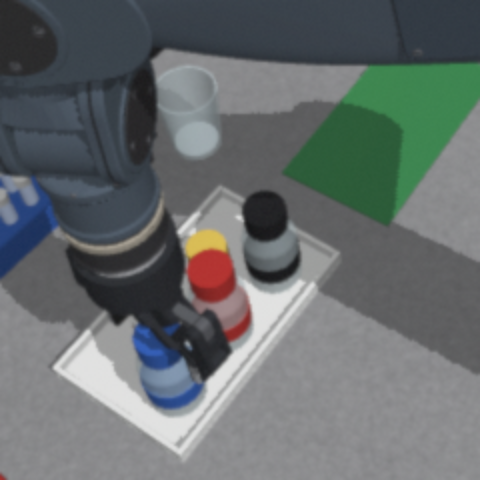

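The near finger stands beside the blue cap (crop 190,340) and clear of the red one. Closing.

Emit:
jog_arm:
  plan:
    - [[0, 0, 0, 0, 0, 0], [0, 0, 0, 0, 0, 0], [0, 0, 0, 0, 0, 0], [0, 0, 0, 0, 0, 0], [0, 0, 0, 0, 0, 0], [0, 0, 0, 0, 0, 0], [0, 0, 0, 0, 0, 0], [0, 0, 0, 0, 0, 0], [0, 0, 0, 0, 0, 0], [0, 0, 0, 0, 0, 0]]
  jaw: 3.0
  force: 40

```text
t: 4.05
ee_pos: [0.5021, 0.3695, 0.1021]
orientation: [0.706, 0.708, 0.001, -0.001]
contact_force: [0.7, 0.3, 5.2]
finger_gap: 0.455
```

Emit:
jog_arm:
  plan:
    - [[0, 0, -0.3, 0, 0, 0], [0, 0, -1, 0, 0, 0], [0, 0, -2, 0, 0, 0], [0, 0, -3.5, 0, 0, 0], [0, 0, -5.5, 0, 0, 0], [0, 0, -7.5, 0, 0, 0], [0, 0, -9.5, 0, 0, 0], [0, 0, -11.5, 0, 0, 0], [0, 0, -13.2, 0, 0, 0], [0, 0, -14.3, 0, 0, 0], [0, 0, -14.8, 0, 0, 0], [0, 0, -15, 0, 0, 0]]

```text
t: 5.25
ee_pos: [0.5023, 0.3692, 0.2528]
orientation: [0.706, 0.708, 0.001, -0.001]
contact_force: [-0.1, -0.0, -3.7]
finger_gap: 0.456
```

Emit:
jog_arm:
  plan:
    - [[-0.3, 0, 0, 0, 0, 0], [-1.1, 0.1, 0, 0, 0, 0], [-2.4, 0.2, 0, 0, 0, 0], [-4.2, 0.3, 0, 0, 0, 0], [-6.3, 0.4, 0, 0, 0, 0], [-8.6, 0.6, 0, 0, 0, 0], [-11, 0.7, 0, 0, 0, 0], [-13.5, 0.9, 0, 0, 0, 0], [-16, 1.1, 0, 0, 0, 0], [-18.5, 1.3, 0, 0, 0, 0], [-21, 1.5, 0, 0, 0, 0], [-23.3, 1.6, 0, 0, 0, 0], [-25.4, 1.8, 0, 0, 0, 0], [-27.1, 1.9, 0, 0, 0, 0], [-28.4, 2, 0, 0, 0, 0], [-29.2, 2, 0, 0, 0, 0], [-29.5, 2, 0, 0, 0, 0], [-29.5, 2, 0, 0, 0, 0]]

```text
t: 7.05
ee_pos: [0.5233, 0.0741, 0.2518]
orientation: [0.706, 0.708, 0.001, -0.001]
contact_force: [-0.5, -0.5, -3.3]
finger_gap: 0.455
```

Emit:
jog_arm:
  plan:
    - [[0, 0, 0.5, 0, 0, 0], [0, 0, 1.7, 0, 0, 0], [0, 0, 3.5, 0, 0, 0], [0, 0, 5.7, 0, 0, 0], [0, 0, 8, 0, 0, 0], [0, 0, 10.2, 0, 0, 0], [0, 0, 12, 0, 0, 0], [0, 0, 13.3, 0, 0, 0], [0, 0, 14.1, 0, 0, 0], [0, 0, 14.5, 0, 0, 0], [0, 0, 14.7, 0, 0, 0], [0, 0, 14.85, 0, 0, 0], [0, 0, 14.95, 0, 0, 0], [0, 0, 14.95, 0, 0, 0]]

```text
t: 8.45
ee_pos: [0.5238, 0.0746, 0.1029]
orientation: [0.706, 0.708, 0.002, -0.001]
contact_force: [-0.3, -0.2, -3.7]
finger_gap: 0.459
```

Emit:
jog_arm:
  plan:
    - [[0, 0, 0.1, 0, 0, 0], [0, 0, 0.15, 0, 0, 0], [0, 0, 0.2, 0, 0, 0], [0, 0, 0.2, 0, 0, 0]]

```text
t: 8.85
ee_pos: [0.524, 0.0746, 0.1012]
orientation: [0.706, 0.708, 0.002, -0.001]
contact_force: [0.1, 0.1, -1.4]
finger_gap: 0.456
```

Emit:
jog_arm:
  plan:
    - [[0, 0, 0.05, 0, 0, 0], [0, 0, 0.05, 0, 0, 0], [0, 0, 0, 0, 0, 0], [0, 0, 0, 0, 0, 0], [0, 0, 0, 0, 0, 0], [0, 0, 0, 0, 0, 0], [0, 0, -1, 0, 0, 0], [0, 0, -3, 0, 0, 0], [0, 0, -6, 0, 0, 0], [0, 0, -10, 0, 0, 0], [0, 0, -13, 0, 0, 0], [0, 0, -14.5, 0, 0, 0], [0, 0, -15, 0, 0, 0]]
  jaw: 8.5

```text
t: 10.15
ee_pos: [0.525, 0.0741, 0.2549]
orientation: [0.706, 0.708, 0.004, 0.001]
contact_force: [0.6, -0.4, -0.1]
finger_gap: 0.996
```

Run:
```python
from bench import robot
import cv2,numpy as np
a=robot.grab_frame("side")["color"]
cv2.imwrite("pics/p1.png",a[:,:,::-1])
s=robot.get_state();print(s["t"],s["ee_pos"],s["contact_force"])
```

```text
10.2 [0.5247206  0.0740884  0.25410949] [ 0.75383827 -0.29387406  0.59315264]
```

View pics/p1.png

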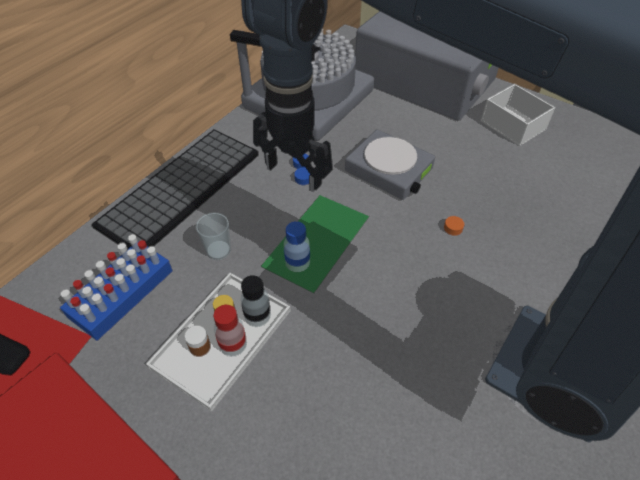

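Blue stands upright on the mat at (296,245). Next, red.

Emit:
jog_arm:
  plan:
    - [[2, -0.2, 0, 0, 0, 0], [6, -0.5, 0, 0, 0, 0], [10.5, -0.8, 0, 0, 0, 0], [15, -1.2, 0, 0, 0, 0], [19, -1.5, 0, 0, 0, 0], [21.5, -1.7, 0, 0, 0, 0], [22.3, -1.7, 0, 0, 0, 0], [22.3, -1.7, 1, 0, 0, 0], [22.3, -1.7, 3, 0, 0, 0], [22.3, -1.7, 6, 0, 0, 0], [22.3, -1.7, 9, 0, 0, 0], [22.3, -1.7, 11.7, 0, 0, 0], [22.3, -1.7, 13.5, 0, 0, 0], [22.3, -1.7, 14.6, 0, 0, 0], [22.3, -1.7, 15.1, 0, 0, 0], [22.3, -1.7, 15.3, 0, 0, 0], [22.3, -1.7, 15.3, 0, 0, 0]]

```text
t: 11.9
ee_pos: [0.5086, 0.2975, 0.1026]
orientation: [0.706, 0.708, 0.004, 0.001]
contact_force: [0.6, -0.2, 0.0]
finger_gap: 0.997
```

Emit:
jog_arm:
  plan:
    - [[0, 0, 0.1, 0, 0, 0], [0, 0, 0.1, 0, 0, 0], [0, 0, 0.1, 0, 0, 0], [0, 0, 0.1, 0, 0, 0], [0, 0, 0.1, 0, 0, 0], [0, 0, 0.1, 0, 0, 0], [0, 0, 0.1, 0, 0, 0], [0, 0, 0.1, 0, 0, 0], [0, 0, 0, 0, 0, 0]]
  jaw: 3.0

```text
t: 12.8
ee_pos: [0.5089, 0.2977, 0.1026]
orientation: [0.706, 0.708, 0.005, 0.002]
contact_force: [0.9, 1.2, -0.6]
finger_gap: 0.455
```

Run:
```python
from bench import robot
from scipy.spatial.transform import Rotation as R
s=robot.get_state();print(s["ee_pos"],s["contact_force"],s["finger_gap"]);r=R.from_quat(s["orientation"])
print((r.inv()*R.from_quat([.7071068,.7071068,0,0])).as_rotvec(True))
```

```text
[0.50892842 0.29765971 0.10261404] [ 0.91984058  1.18449158 -0.61125517] 0.45495749588121603
[ 0.50381564 -0.25795065  0.16750068]
```

Emit:
jog_arm:
  plan:
    - [[0, 0, -0.3, 0, 0, 0], [0, 0, -1, 0, 0, 0], [0, 0, -2, 0, 0, 0], [0, 0, -3.5, 0, 0, 0], [0, 0, -5.5, 0, 0, 0], [0, 0, -7.5, 0, 0, 0], [0, 0, -9.5, 0, 0, 0], [0, 0, -11.5, 0, 0, 0], [0, 0, -13.2, 0, 0, 0], [0, 0, -14.3, 0, 0, 0], [0, 0, -14.8, 0, 0, 0], [0, 0, -15, 0, 0, 0]]

```text
t: 14.0
ee_pos: [0.5078, 0.297, 0.2534]
orientation: [0.706, 0.708, 0.005, 0.002]
contact_force: [-0.4, -0.1, -1.9]
finger_gap: 0.453
```

Emit:
jog_arm:
  plan:
    - [[-0.3, 0, 0, 0, 0, 0], [-1.1, 0.1, 0, 0, 0, 0], [-2.4, 0.2, 0, 0, 0, 0], [-4.2, 0.3, 0, 0, 0, 0], [-6.3, 0.4, 0, 0, 0, 0], [-8.6, 0.6, 0, 0, 0, 0], [-11, 0.7, 0, 0, 0, 0], [-13.5, 0.9, 0, 0, 0, 0], [-16, 1.1, 0, 0, 0, 0], [-18.5, 1.3, 0, 0, 0, 0], [-21, 1.5, 0, 0, 0, 0], [-23.3, 1.6, 0, 0, 0, 0], [-25.4, 1.8, 0, 0, 0, 0], [-27.1, 1.9, 0, 0, 0, 0], [-28.4, 1.9, 0, 0, 0, 0], [-29.2, 1.9, 0, 0, 0, 0], [-29.5, 1.9, 0, 0, 0, 0], [-29.5, 1.9, 0, 0, 0, 0]]

```text
t: 15.8
ee_pos: [0.5275, 0.002, 0.252]
orientation: [0.706, 0.708, 0.005, 0.001]
contact_force: [0.3, 0.2, -2.5]
finger_gap: 0.453
```

Emit:
jog_arm:
  plan:
    - [[0, 0, 0.5, 0, 0, 0], [0, 0, 1.7, 0, 0, 0], [0, 0, 3.5, 0, 0, 0], [0, 0, 5.7, 0, 0, 0], [0, 0, 8, 0, 0, 0], [0, 0, 10.2, 0, 0, 0], [0, 0, 12, 0, 0, 0], [0, 0, 13.3, 0, 0, 0], [0, 0, 14.1, 0, 0, 0], [0, 0, 14.5, 0, 0, 0], [0, 0, 14.7, 0, 0, 0], [0, 0, 14.85, 0, 0, 0], [0, 0, 14.95, 0, 0, 0], [0, 0, 15, 0, 0, 0], [0, 0, 15.05, 0, 0, 0], [0, 0, 15.05, 0, 0, 0]]

```text
t: 17.4
ee_pos: [0.5291, 0.0027, 0.1017]
orientation: [0.706, 0.708, 0.005, 0.002]
contact_force: [0.8, 0.2, -2.2]
finger_gap: 0.458
```

Emit:
jog_arm:
  plan:
    - [[0, 0, 0.05, 0, 0, 0], [0, 0, 0.1, 0, 0, 0], [0, 0, 0.1, 0, 0, 0]]

```text
t: 17.7
ee_pos: [0.5292, 0.0027, 0.1015]
orientation: [0.706, 0.708, 0.005, 0.002]
contact_force: [-1.8, 0.7, 2.0]
finger_gap: 0.454
```

Red has touched down. Release, rise, straighten the tool tilt, and go on to black.

Emit:
jog_arm:
  plan:
    - [[0, 0, 0, 0, 0, 0], [0, 0, 0, 0, 0, 0], [0, 0, 0, 0, 0, 0], [0, 0, 0, 0, 0, 0], [0, 0, 0, 0, 0, 0], [0, 0, 0, 0, 0, 0], [0, 0, -1, 0, 0, 0], [0, 0, -3, 0, 0, 0], [0, 0, -6, 0, 0, 0], [0, 0, -10, 0, 0, 0], [0, 0, -13, 0, 0, 0], [0, 0, -14.5, 0.5, -0.3, 0.2], [0, 0, -15, 0.5, -0.3, 0.2]]
  jaw: 8.5

```text
t: 19.0
ee_pos: [0.5291, 0.0019, 0.2552]
orientation: [0.707, 0.707, 0.002, 0.003]
contact_force: [0.6, -0.8, 0.9]
finger_gap: 0.992
```

Run:
```python
from bench import robot
from h import *
f=robot.grab_frame("top"); np.savez("top1.npz",**f)
[print(*o) for o in discs(f,.106,.122,.115,(.3,.6),(-.2,.5))]
s=robot.get_state();print(s["t"],s["ee_pos"],s["orientation"])
```

```text
[27 27 31] 0.1151 [0.5098 0.2235] [0.5098 0.2229] 0.0401
19.05 [0.52879644 0.00189021 0.25436309] [0.70737412 0.70683231 0.00197801 0.00245625]
```

Emit:
jog_arm:
  plan:
    - [[2, -0.2, 0, 0, 0, 0], [6, -0.5, 0, 0, 0, 0], [10.5, -0.9, 0, 0, 0, 0], [15, -1.3, 0, 0, 0, 0], [19, -1.6, 0, 0, 0, 0], [21.5, -1.9, 0, 0, 0, 0], [22.2, -1.9, 0, 0, 0, 0], [22.2, -1.9, 1, 0, 0, 0], [22.2, -1.9, 3, 0, 0, 0], [22.2, -1.9, 6, 0, 0, 0], [22.2, -1.9, 9, 0, 0, 0], [22.2, -1.9, 11.7, 0, 0, 0], [22.2, -1.9, 13.5, 0, 0, 0], [22.2, -1.9, 14.6, 0, 0, 0], [22.2, -1.9, 15.1, 0, 0, 0], [22.2, -1.9, 15.3, 0, 0, 0], [22.2, -1.9, 15.3, 0, 0, 0]]

```text
t: 20.75
ee_pos: [0.5115, 0.2236, 0.1018]
orientation: [0.708, 0.707, 0.003, 0.003]
contact_force: [0.5, -0.1, 0.6]
finger_gap: 0.993
```

Emit:
jog_arm:
  plan:
    - [[0, 0, 0, 0, 0, 0], [0, 0, 0, 0, 0, 0], [0, 0, 0, 0, 0, 0], [0, 0, 0, 0, 0, 0], [0, 0, 0, 0, 0, 0], [0, 0, 0, 0, 0, 0], [0, 0, 0, 0, 0, 0], [0, 0, 0, 0, 0, 0], [0, 0, 0, 0, 0, 0]]
  jaw: 3.0

```text
t: 21.65
ee_pos: [0.5118, 0.2238, 0.1028]
orientation: [0.708, 0.707, 0.003, 0.003]
contact_force: [-0.8, -0.8, 5.2]
finger_gap: 0.457
```

Emit:
jog_arm:
  plan:
    - [[0, 0, -0.3, 0, 0, 0], [0, 0, -1, 0, 0, 0], [0, 0, -2, 0, 0, 0], [0, 0, -3.5, 0, 0, 0], [0, 0, -5.5, 0, 0, 0], [0, 0, -7.5, 0, 0, 0], [0, 0, -9.5, 0, 0, 0], [0, 0, -11.5, 0, 0, 0], [0, 0, -13.2, 0, 0, 0], [0, 0, -14.3, 0, 0, 0], [0, 0, -14.8, 0, 0, 0], [0, 0, -15, 0, 0, 0]]

```text
t: 22.85
ee_pos: [0.5108, 0.2239, 0.2534]
orientation: [0.707, 0.707, 0.003, 0.003]
contact_force: [-0.1, -0.7, -3.4]
finger_gap: 0.456
```

Emit:
jog_arm:
  plan:
    - [[-0.3, 0, 0, 0, 0, 0], [-1.1, 0.1, 0, 0, 0, 0], [-2.4, 0.2, 0, 0, 0, 0], [-4.2, 0.3, 0, 0, 0, 0], [-6.3, 0.4, 0, 0, 0, 0], [-8.6, 0.6, 0, 0, 0, 0], [-11, 0.7, 0, 0, 0, 0], [-13.5, 0.9, 0, 0, 0, 0], [-16, 1.1, 0, 0, 0, 0], [-18.5, 1.3, 0, 0, 0, 0], [-21, 1.5, 0, 0, 0, 0], [-23.3, 1.7, 0, 0, 0, 0], [-25.4, 1.9, 0, 0, 0, 0], [-27.1, 2.0, 0, 0, 0, 0], [-28.4, 2.1, 0, 0, 0, 0], [-29.1, 2.1, 0, 0, 0, 0], [-29.3, 2.1, 0, 0, 0, 0], [-29.3, 2.1, 0, 0, 0, 0]]

```text
t: 24.65
ee_pos: [0.5312, -0.0691, 0.2534]
orientation: [0.708, 0.707, 0.004, 0.003]
contact_force: [0.0, 0.2, -2.0]
finger_gap: 0.455
```

Emit:
jog_arm:
  plan:
    - [[0, 0, 0.5, 0, 0, 0], [0, 0, 1.7, 0, 0, 0], [0, 0, 3.5, 0, 0, 0], [0, 0, 5.7, 0, 0, 0], [0, 0, 8, 0, 0, 0], [0, 0, 10.2, 0, 0, 0], [0, 0, 12, 0, 0, 0], [0, 0, 13.3, 0, 0, 0], [0, 0, 14.1, 0, 0, 0], [0, 0, 14.5, 0, 0, 0], [0, 0, 14.7, 0, 0, 0], [0, 0, 14.8, 0, 0, 0], [0, 0, 14.8, 0, 0, 0]]

```text
t: 25.95
ee_pos: [0.5332, -0.0691, 0.1062]
orientation: [0.708, 0.707, 0.004, 0.004]
contact_force: [-0.1, -0.6, -2.6]
finger_gap: 0.457
```

Emit:
jog_arm:
  plan:
    - [[0, 0, 0.1, 0, 0, 0], [0, 0, 0.2, 0, 0, 0], [0, 0, 0.3, 0, 0, 0], [0, 0, 0.35, 0, 0, 0], [0, 0, 0.4, 0, 0, 0], [0, 0, 0.4, 0, 0, 0]]

```text
t: 26.55
ee_pos: [0.5331, -0.0691, 0.1021]
orientation: [0.708, 0.707, 0.004, 0.003]
contact_force: [0.7, -0.7, -1.8]
finger_gap: 0.456
```

Emit:
jog_arm:
  plan:
    - [[0, 0, 0.05, 0, 0, 0], [0, 0, 0.1, 0, 0, 0], [0, 0, 0.1, 0, 0, 0]]

```text
t: 26.85
ee_pos: [0.5332, -0.0692, 0.1017]
orientation: [0.708, 0.707, 0.004, 0.004]
contact_force: [-1.5, 1.0, 2.5]
finger_gap: 0.453
```

Emit:
jog_arm:
  plan:
    - [[0, 0, 0, 0, 0, 0], [0, 0, 0, 0, 0, 0], [0, 0, 0, 0, 0, 0], [0, 0, 0, 0, 0, 0], [0, 0, 0, 0, 0, 0], [0, 0, 0, 0, 0, 0], [0, 0, -1, 0, 0, 0], [0, 0, -3, 0, 0, 0], [0, 0, -6, 0, 0, 0], [0, 0, -10, 0, 0, 0], [0, 0, -13, 0, 0, 0], [0, 0, -14.5, 0.6, 0, 0], [0, 0, -15, 0.6, 0, 0]]
  jaw: 8.5

```text
t: 28.15
ee_pos: [0.533, -0.0695, 0.2554]
orientation: [0.708, 0.707, 0.002, 0.002]
contact_force: [-0.6, -0.5, -0.3]
finger_gap: 0.992
```

Emit:
jog_arm:
  plan:
    - [[2, 0.2, 0, 0, 0, 0], [6, 0.6, 0, 0, 0, 0], [11, 1, 0, 0, 0, 0], [16, 1.4, 0, 0, 0, 0], [21, 1.9, 0, 0, 0, 0], [26, 2.3, 0, 0, 0, 0], [30, 2.4, 0, 0, 0, 0], [32.2, 2.4, 0, 0, 0, 0], [32.9, 2.4, 0, 0, 0, 0], [32.9, 2.4, 0, 0, 0, 0]]

```text
t: 29.15
ee_pos: [0.5569, 0.2598, 0.2542]
orientation: [0.707, 0.707, 0.001, 0.002]
contact_force: [1.2, 0.6, 1.1]
finger_gap: 0.997
```

Run:
```python
from bench import robot
from h import *
f=robot.grab_frame("top"); g=robot.grab_frame("side")
[print(*o) for o in discs(f,.104,.122,.114,(.3,.6),(-.2,.2))]
[print(*o) for o in discs(g,.049,.06,.054,(.5,.6),(.2,.4))]
cv2.imwrite("pics/s2.png",cv2.resize(g["color"][150:400,140:400],None,fx=2,fy=2)[:,:,::-1])
cv2.imwrite("pics/t2.png",f["color"][:,:,::-1])
s=robot.get_state();print(s["t"],s["ee_pos"],s["orientation"])
```

```text
[ 22  64 134] 0.114 [0.5237 0.0755] [0.5237 0.0752] 0.0398
[190  23  17] 0.1142 [0.5284 0.0037] [0.5288 0.0038] 0.0396
[30 30 33] 0.1141 [ 0.5316 -0.068 ] [ 0.5316 -0.0679] 0.0395
[199 200 199] 0.0526 [0.5535 0.3404] [0.5536 0.3404] 0.0325
[189 162  74] 0.0525 [0.5575 0.2624] [0.5566 0.2631] 0.0306
29.25 [0.55738251 0.25819506 0.2548597 ] [0.70790331 0.70630354 0.00110421 0.00264567]
```

View pics/s2.png

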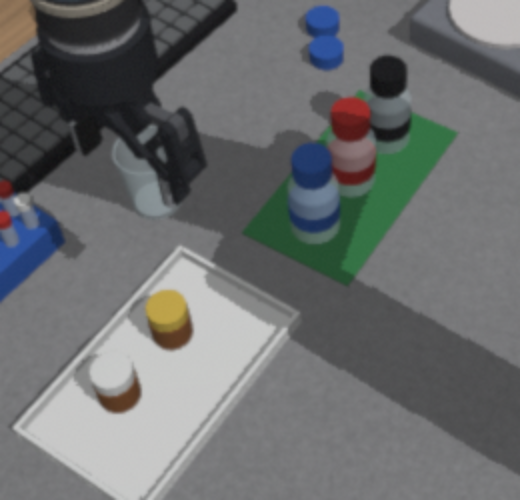

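All three bottles stand on the mat. Their cameras positions agree with the release poses within about 1.5 mm, and the yellow jar at crop (168,318) is free. Descending on it.

Emit:
jog_arm:
  plan:
    - [[0, 0.1, 2, 0, 0, 0], [0, 0.1, 5.5, 0, 0, 0], [0, 0.1, 9.5, 0, 0, 0], [0, 0.1, 13, 0, 0, 0], [0, 0.1, 16, 0, 0, 0], [0, 0.1, 18.3, 0, 0, 0], [0, 0.1, 20, 0, 0, 0], [0, 0.1, 20.9, 0, 0, 0], [0, 0.1, 21.3, 0, 0, 0], [0, 0.1, 21.4, 0, 0, 0], [0, 0.1, 21.4, 0, 0, 0]]
  jaw: 7.0

```text
t: 30.35
ee_pos: [0.5604, 0.2576, 0.0421]
orientation: [0.708, 0.706, 0.002, 0.003]
contact_force: [-0.3, 0.6, 0.2]
finger_gap: 0.819
```

Emit:
jog_arm:
  plan:
    - [[0, 0, 0, 0, 0, 0], [0, 0, 0, 0, 0, 0], [0, 0, 0, 0, 0, 0], [0, 0, 0, 0, 0, 0], [0, 0, 0, 0, 0, 0], [0, 0, 0, 0, 0, 0], [0, 0, 0, 0, 0, 0], [0, 0, 0, 0, 0, 0]]
  jaw: 3.0
  force: 30

```text
t: 31.15
ee_pos: [0.5614, 0.258, 0.0436]
orientation: [0.708, 0.706, 0.003, 0.004]
contact_force: [0.1, -1.3, 5.9]
finger_gap: 0.451
```

Emit:
jog_arm:
  plan:
    - [[0, 0, -0.3, 0, 0, 0], [0, 0, -1, 0, 0, 0], [0, 0, -2.2, 0, 0, 0], [0, 0, -4, 0, 0, 0], [0, 0, -6.5, 0, 0, 0], [0, 0, -9, 0, 0, 0], [0, 0, -11.5, 0, 0, 0], [0, 0, -14, 0, 0, 0], [0, 0, -16.5, 0, 0, 0], [0, 0, -18.5, 0, 0, 0], [0, 0, -19.9, 0, 0, 0], [0, 0, -20.5, 0, 0, 0], [0, 0, -20.7, 0, 0, 0]]

```text
t: 32.45
ee_pos: [0.5597, 0.2583, 0.2518]
orientation: [0.708, 0.706, 0.004, 0.004]
contact_force: [-0.5, -0.1, -1.9]
finger_gap: 0.45
```

Emit:
jog_arm:
  plan:
    - [[-0.5, 0, 0, 0, 0, 0], [-1.8, -0.2, 0, 0, 0, 0], [-3.8, -0.4, 0, 0, 0, 0], [-6.4, -0.6, 0, 0, 0, 0], [-9.5, -0.9, 0, 0, 0, 0], [-13, -1.2, 0, 0, 0, 0], [-16.8, -1.6, 0, 0, 0, 0], [-20.8, -1.9, 0, 0, 0, 0], [-24.8, -2.3, 0, 0, 0, 0], [-28.8, -2.7, 0, 0, 0, 0], [-32.8, -3, 0, 0, 0, 0], [-36.8, -3.4, 0, 0, 0, 0], [-40.6, -3.7, 0, 0, 0, 0], [-44.1, -4.1, 0, 0, 0, 0], [-47.2, -4.3, 0, 0, 0, 0], [-49.8, -4.5, 0, 0, 0, 0], [-51.8, -4.6, 0, 0, 0, 0], [-53.1, -4.7, 0, 0, 0, 0], [-53.6, -4.7, 0, 0, 0, 0], [-53.6, -4.7, 0, 0, 0, 0]]

```text
t: 34.45
ee_pos: [0.5108, -0.2777, 0.2508]
orientation: [0.708, 0.706, 0.004, 0.003]
contact_force: [0.3, -0.2, -1.5]
finger_gap: 0.45
```

Emit:
jog_arm:
  plan:
    - [[0, 0, 0.6, 0, 0, 0], [-0.1, 0, 2, 0, 0, 0], [-0.1, 0, 4, 0, 0, 0], [-0.1, 0, 6.5, 0, 0, 0], [-0.1, 0, 9, 0, 0, 0], [-0.1, 0, 11.3, 0, 0, 0], [-0.1, 0, 13.2, 0, 0, 0], [-0.1, 0, 14.4, 0, 0, 0], [-0.1, 0, 15, 0, 0, 0], [-0.1, 0, 15.2, 0, 0, 0], [-0.1, 0, 15.2, 0, 0, 0]]

```text
t: 35.55
ee_pos: [0.5127, -0.2787, 0.0993]
orientation: [0.708, 0.706, 0.004, 0.004]
contact_force: [0.1, 0.2, -1.2]
finger_gap: 0.452
```

Emit:
jog_arm:
  plan:
    - [[0, 0, 0.1, 0, 0, 0], [0, 0, 0.2, 0, 0, 0], [0, 0, 0.3, 0, 0, 0], [0, 0, 0.35, 0, 0, 0], [0, 0, 0.4, 0, 0, 0], [0, 0, 0.4, 0, 0, 0]]

```text
t: 36.15
ee_pos: [0.5127, -0.2787, 0.0952]
orientation: [0.708, 0.706, 0.004, 0.004]
contact_force: [0.5, -0.1, -0.7]
finger_gap: 0.452
```

Emit:
jog_arm:
  plan:
    - [[0, 0, 0.05, 0, 0, 0], [0, 0, 0.1, 0, 0, 0], [0, 0, 0.15, 0, 0, 0], [0, 0, 0.2, 0, 0, 0], [0, 0, 0.2, 0, 0, 0]]

```text
t: 36.65
ee_pos: [0.5127, -0.2787, 0.0937]
orientation: [0.708, 0.706, 0.004, 0.004]
contact_force: [-1.8, 0.9, 1.9]
finger_gap: 0.452
```

Emit:
jog_arm:
  plan:
    - [[0, 0, 0, 0, 0, 0], [0, 0, 0, 0, 0, 0], [0, 0, 0, 0, 0, 0], [0, 0, 0, 0, 0, 0], [0, 0, 0, 0, 0, 0], [0, 0, -1, 0, 0, 0], [0, 0, -3, 0, 0, 0], [0, 0, -6, 0, 0, 0], [0, 0, -10, 0, 0, 0], [0, 0, -13, 0, 0, 0], [0, 0, -15, 0.6, 0, 0], [0, 0, -16, 0.6, 0, 0]]
  jaw: 7.5

```text
t: 37.85
ee_pos: [0.5119, -0.2793, 0.2575]
orientation: [0.708, 0.706, 0.001, 0.003]
contact_force: [-0.4, 0.2, 1.0]
finger_gap: 0.879
```

Emit:
jog_arm:
  plan:
    - [[2, 0.2, 0, 0, 0, 0], [6, 0.5, 0, 0, 0, 0], [10.5, 1, 0, 0, 0, 0], [15, 1.5, 0, 0, 0, 0], [18.5, 1.9, 0, 0, 0, 0], [20.4, 2.1, 0, 0, 0, 0], [20.9, 2.1, 0, 0, 0, 0], [20.9, 2.1, 0, 0, 0, 0]]
  jaw: 8.5

```text
t: 38.65
ee_pos: [0.5333, -0.07, 0.2566]
orientation: [0.708, 0.706, 0.0, 0.003]
contact_force: [-0.1, 0.7, 0.2]
finger_gap: 0.993
```

Run:
```python
from bench import robot
from h import *
f=robot.grab_frame("top"); g=robot.grab_frame("side")
for F in (f,g): [print(*o) for o in discs(F,.097,.109,.104,(.4,.6),(-.4,-.2))]; print()
H=hsv(f);m=((H[...,2]>120)&(H[...,1]<60)).astype(np.uint8);m[:,:420]=0;m[:,495:]=0;m[:150]=0;m[270:]=0
[print(*o) for o in discs(f,.052,.06,.055,(.4,.65),(-.4,-.1),100)]
cv2.imwrite("pics/t3.png",cv2.resize(f["color"][140:300,380:540],None,fx=3,fy=3)[:,:,::-1])
s=robot.get_state();print(s["t"],s["ee_pos"],s["orientation"])
```

```text
[229 195   0] 0.104 [ 0.5118 -0.2748] [ 0.5115 -0.2743] 0.0387

[176 151  69] 0.1018 [ 0.51   -0.2705] [ 0.5101 -0.271 ] 0.0218

[228 224 224] 0.0553 [ 0.5012 -0.2958] [ 0.5103 -0.2774] 0.0879
38.75 [ 0.53342269 -0.07133857  0.25671241] [7.08529264e-01 7.05675413e-01 4.20473000e-04 2.88379283e-03]
```

View pics/t3.png

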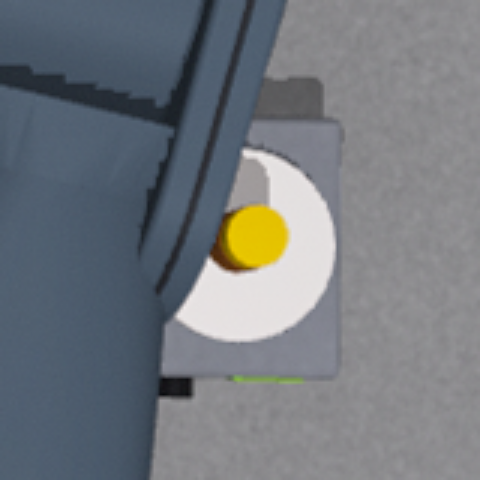

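The jar stands upright in the middle of the plate, about 3 mm off by this camera. Now blue back.

Emit:
jog_arm:
  plan:
    - [[2, -0.2, 0, 0, 0, 0], [5.5, -0.5, 0, 0, 0, 0], [9.5, -0.8, 0, 0, 0, 0], [12.8, -0.9, 0, 0, 0, 0], [14.2, -0.9, 0, 0, 0, 0], [14.5, -0.9, 0, 0, 0, 0], [14.5, -0.9, 1, 0, 0, 0], [14.5, -0.9, 3, 0, 0, 0], [14.5, -0.9, 6, 0, 0, 0], [14.5, -0.9, 9, 0, 0, 0], [14.5, -0.9, 11.7, 0, 0, 0], [14.5, -0.9, 13.6, 0, 0, 0], [14.5, -0.9, 14.8, 0, 0, 0], [14.5, -0.9, 15.3, 0, 0, 0], [14.5, -0.9, 15.5, 0, 0, 0], [14.5, -0.9, 15.5, 0, 0, 0]]

```text
t: 40.35
ee_pos: [0.5264, 0.0728, 0.1019]
orientation: [0.709, 0.705, 0.001, 0.003]
contact_force: [-0.5, 0.5, 0.3]
finger_gap: 0.998
```

Emit:
jog_arm:
  plan:
    - [[0, 0, 0, 0, 0, 0], [0, 0, 0, 0, 0, 0], [0, 0, 0, 0, 0, 0], [0, 0, 0, 0, 0, 0], [0, 0, 0, 0, 0, 0], [0, 0, 0, 0, 0, 0], [0, 0, 0, 0, 0, 0], [0, 0, 0, 0, 0, 0], [0, 0, 0, 0, 0, 0]]
  jaw: 3.0
  force: 40

```text
t: 41.25
ee_pos: [0.5266, 0.0728, 0.1028]
orientation: [0.709, 0.706, 0.001, 0.004]
contact_force: [-2.5, -0.6, 5.1]
finger_gap: 0.458
```

Emit:
jog_arm:
  plan:
    - [[0, 0, -0.3, 0, 0, 0], [0, 0, -1, 0, 0, 0], [0, 0, -2, 0, 0, 0], [0, 0, -3.5, 0, 0, 0], [0, 0, -5.5, 0, 0, 0], [0, 0, -7.5, 0, 0, 0], [0, 0, -9.5, 0, 0, 0], [0, 0, -11.5, 0, 0, 0], [0, 0, -13.2, 0, 0, 0], [0, 0, -14.3, 0, 0, 0], [0, 0, -14.8, 0, 0, 0], [0, 0, -15, 0, 0, 0]]

```text
t: 42.45
ee_pos: [0.5258, 0.0734, 0.2535]
orientation: [0.709, 0.706, 0.002, 0.004]
contact_force: [-0.3, 0.2, -2.5]
finger_gap: 0.455
```

Emit:
jog_arm:
  plan:
    - [[0.3, 0, 0, 0, 0, 0], [1.1, -0.1, 0, 0, 0, 0], [2.4, -0.2, 0, 0, 0, 0], [4.2, -0.3, 0, 0, 0, 0], [6.3, -0.5, 0, 0, 0, 0], [8.6, -0.7, 0, 0, 0, 0], [11, -0.9, 0, 0, 0, 0], [13.5, -1.1, 0, 0, 0, 0], [16, -1.3, 0, 0, 0, 0], [18.5, -1.5, 0, 0, 0, 0], [21, -1.7, 0, 0, 0, 0], [23.3, -1.9, 0, 0, 0, 0], [25.4, -2.1, 0, 0, 0, 0], [27.1, -2.3, 0, 0, 0, 0], [28.4, -2.4, 0, 0, 0, 0], [29.1, -2.5, 0, 0, 0, 0], [29.4, -2.5, 0, 0, 0, 0], [29.4, -2.5, 0, 0, 0, 0]]

```text
t: 44.25
ee_pos: [0.5022, 0.3673, 0.2522]
orientation: [0.709, 0.705, 0.001, 0.004]
contact_force: [0.8, 0.6, -3.0]
finger_gap: 0.458
```

Emit:
jog_arm:
  plan:
    - [[0, 0, 0.5, 0, 0, 0], [0, 0, 1.7, 0, 0, 0], [0, 0, 3.5, 0, 0, 0], [0, 0, 5.7, 0, 0, 0], [0, 0, 8, 0, 0, 0], [0, 0, 10.2, 0, 0, 0], [0, 0, 12, 0, 0, 0], [0, 0, 13.3, 0, 0, 0], [0, 0, 14.1, 0, 0, 0], [0, 0, 14.5, 0, 0, 0], [0, 0, 14.6, 0, 0, 0], [0, 0, 14.6, 0, 0, 0]]

```text
t: 45.45
ee_pos: [0.5039, 0.3671, 0.1071]
orientation: [0.709, 0.705, 0.002, 0.004]
contact_force: [-0.4, 0.2, -2.1]
finger_gap: 0.456
```

Emit:
jog_arm:
  plan:
    - [[0, -0.1, 0.05, 0, 0, 0], [0, -0.15, 0.15, 0, 0, 0], [0, -0.15, 0.25, 0, 0, 0], [0, -0.15, 0.3, 0, 0, 0], [0, -0.15, 0.35, 0, 0, 0], [0, -0.15, 0.35, 0, 0, 0]]

```text
t: 46.05
ee_pos: [0.5024, 0.3672, 0.1039]
orientation: [0.709, 0.705, 0.002, 0.004]
contact_force: [-0.4, 0.6, -1.6]
finger_gap: 0.454
```

Emit:
jog_arm:
  plan:
    - [[0, 0, 0.05, 0, 0, 0], [0, 0, 0.1, 0, 0, 0], [0, 0, 0.1, 0, 0, 0]]

```text
t: 46.35
ee_pos: [0.5024, 0.3673, 0.1038]
orientation: [0.709, 0.706, 0.003, 0.004]
contact_force: [-2.7, -1.0, 2.7]
finger_gap: 0.455
```

Emit:
jog_arm:
  plan:
    - [[0, 0, 0, 0, 0, 0], [0, 0, 0, 0, 0, 0], [0, 0, 0, 0, 0, 0], [0, 0, 0, 0, 0, 0], [0, 0, 0, 0, 0, 0], [0, 0, 0, 0, 0, 0], [0, 0, -1, 0, 0, 0], [0, 0, -3, 0, 0, 0], [0, 0, -6, 0, 0, 0], [0, 0, -10, 0, 0, 0], [0, 0, -13, 0, 0, 0], [0, 0, -14.5, 0.6, 0.1, -0.2], [0, 0, -15, 0.6, 0.1, -0.2]]
  jaw: 8.5

```text
t: 47.65
ee_pos: [0.5022, 0.3683, 0.2579]
orientation: [0.708, 0.707, 0.003, 0.001]
contact_force: [0.6, -0.4, 0.3]
finger_gap: 0.995
```

Emit:
jog_arm:
  plan:
    - [[-2, 0.2, 0, 0, 0, 0], [-6, 0.5, 0, 0, 0, 0], [-11, 0.8, 0, 0, 0, 0], [-16, 1.2, 0, 0, 0, 0], [-21, 1.6, 0, 0, 0, 0], [-26, 2, 0, 0, 0, 0], [-31, 2.4, 0, 0, 0, 0], [-34.5, 2.7, 0, 0, 0, 0], [-36.2, 2.7, 0, 0, 0, 0], [-36.4, 2.7, 0, 0, 0, 0], [-36.4, 2.7, 0, 0, 0, 0]]

```text
t: 48.75
ee_pos: [0.5284, 0.0044, 0.2565]
orientation: [0.708, 0.706, 0.002, 0.0]
contact_force: [-0.3, -0.2, -0.7]
finger_gap: 0.995
```

Run:
```python
from bench import robot
from h import *
f=robot.grab_frame("top")
[print(*o) for o in discs(f,.104,.122,.115,(.3,.6),(-.2,.5))]
s=robot.get_state();print(s["t"],s["ee_pos"],s["orientation"])
```

```text
[ 25  87 190] 0.1151 [0.5001 0.3681] [0.5   0.368] 0.0414
48.8 [0.52848384 0.00502147 0.2565984 ] [7.07371855e-01 7.06837251e-01 2.47591958e-03 1.67033802e-04]
```

Blue is back within 1.6 mm of its original place. Red next.

Emit:
jog_arm:
  plan:
    - [[-0.2, 0, 1, 0, 0, 0], [-0.2, 0, 3, 0, 0, 0], [-0.2, 0, 6, 0, 0, 0], [-0.2, 0, 9, 0, 0, 0], [-0.2, 0, 11.7, 0, 0, 0], [-0.2, 0, 13.6, 0, 0, 0], [-0.2, 0, 14.8, 0, 0, 0], [-0.2, 0, 15.3, 0, 0, 0], [-0.2, 0, 15.5, 0, 0, 0], [-0.2, 0, 15.5, 0, 0, 0]]

```text
t: 49.8
ee_pos: [0.5297, 0.0037, 0.1024]
orientation: [0.707, 0.707, 0.003, 0.001]
contact_force: [-0.0, -0.4, 1.0]
finger_gap: 0.993
```

Emit:
jog_arm:
  plan:
    - [[0, 0, 0, 0, 0, 0], [0, 0, 0, 0, 0, 0], [0, 0, 0, 0, 0, 0], [0, 0, 0, 0, 0, 0], [0, 0, 0, 0, 0, 0], [0, 0, 0, 0, 0, 0], [0, 0, 0, 0, 0, 0], [0, 0, 0, 0, 0, 0], [0, 0, 0, 0, 0, 0]]
  jaw: 3.0

```text
t: 50.7
ee_pos: [0.5301, 0.0036, 0.1033]
orientation: [0.707, 0.707, 0.003, 0.001]
contact_force: [0.0, -0.1, 5.3]
finger_gap: 0.453
```

Emit:
jog_arm:
  plan:
    - [[0, 0, -0.3, 0, 0, 0], [0, 0, -1, 0, 0, 0], [0, 0, -2, 0, 0, 0], [0, 0, -3.5, 0, 0, 0], [0, 0, -5.5, 0, 0, 0], [0, 0, -7.5, 0, 0, 0], [0, 0, -9.5, 0, 0, 0], [0, 0, -11.5, 0, 0, 0], [0, 0, -13.2, 0, 0, 0], [0, 0, -14.3, 0, 0, 0], [0, 0, -14.8, 0, 0, 0], [0, 0, -15, 0, 0, 0]]

```text
t: 51.9
ee_pos: [0.5294, 0.0031, 0.2539]
orientation: [0.707, 0.707, 0.004, 0.002]
contact_force: [0.5, 0.2, -3.1]
finger_gap: 0.454
```

Emit:
jog_arm:
  plan:
    - [[0.3, 0, 0, 0, 0, 0], [1.1, -0.1, 0, 0, 0, 0], [2.4, -0.2, 0, 0, 0, 0], [4.2, -0.3, 0, 0, 0, 0], [6.3, -0.5, 0, 0, 0, 0], [8.6, -0.7, 0, 0, 0, 0], [11, -0.8, 0, 0, 0, 0], [13.5, -1.0, 0, 0, 0, 0], [16, -1.2, 0, 0, 0, 0], [18.5, -1.4, 0, 0, 0, 0], [21, -1.6, 0, 0, 0, 0], [23.3, -1.7, 0, 0, 0, 0], [25.4, -1.9, 0, 0, 0, 0], [27.1, -2.0, 0, 0, 0, 0], [28.4, -2.1, 0, 0, 0, 0], [29.1, -2.1, 0, 0, 0, 0], [29.4, -2.1, 0, 0, 0, 0], [29.4, -2.1, 0, 0, 0, 0]]

```text
t: 53.7
ee_pos: [0.5086, 0.297, 0.2546]
orientation: [0.707, 0.707, 0.003, 0.002]
contact_force: [-0.8, 0.6, -3.0]
finger_gap: 0.455
```

Emit:
jog_arm:
  plan:
    - [[0, 0, 0.5, 0, 0, 0], [0, 0, 1.7, 0, 0, 0], [0, 0, 3.5, 0, 0, 0], [0, 0, 5.7, 0, 0, 0], [0, 0, 8, 0, 0, 0], [0, 0, 10.2, 0, 0, 0], [0, 0, 12, 0, 0, 0], [0, 0, 13.3, 0, 0, 0], [0, 0, 14.1, 0, 0, 0], [0, 0, 14.5, 0, 0, 0], [0, 0, 14.6, 0, 0, 0], [0, 0, 14.6, 0, 0, 0]]

```text
t: 54.9
ee_pos: [0.5102, 0.2976, 0.1094]
orientation: [0.707, 0.707, 0.004, 0.002]
contact_force: [-1.0, -0.4, -2.3]
finger_gap: 0.455
```

Gripped at 0.1033 over the mat, so contact should come near 0.104.

Emit:
jog_arm:
  plan:
    - [[0, 0, 0.1, 0, 0, 0], [0, 0, 0.25, 0, 0, 0], [0, 0, 0.35, 0, 0, 0], [0, 0, 0.45, 0, 0, 0], [0, 0, 0.5, 0, 0, 0], [0, 0, 0.55, 0, 0, 0], [0, 0, 0.55, 0, 0, 0]]

```text
t: 55.6
ee_pos: [0.5102, 0.2976, 0.1044]
orientation: [0.707, 0.707, 0.004, 0.002]
contact_force: [-1.4, -0.3, 0.5]
finger_gap: 0.454
```

Emit:
jog_arm:
  plan:
    - [[0, 0, 0, 0, 0, 0], [0, 0, 0, 0, 0, 0], [0, 0, 0, 0, 0, 0], [0, 0, 0, 0, 0, 0], [0, 0, 0, 0, 0, 0], [0, 0, 0, 0, 0, 0], [0, 0, -1, 0, 0, 0], [0, 0, -3, 0, 0, 0], [0, 0, -6, 0, 0, 0], [0, 0, -10, 0, 0, 0], [0, 0, -13, 0, 0, 0], [0, 0, -14.5, 0.5, -0.2, 0], [0, 0, -15, 0.5, -0.2, 0]]
  jaw: 8.5

```text
t: 56.9
ee_pos: [0.5101, 0.2977, 0.2582]
orientation: [0.707, 0.707, 0.003, 0.001]
contact_force: [0.1, -0.2, 0.2]
finger_gap: 0.998
```

Emit:
jog_arm:
  plan:
    - [[-2, 0.2, 0, 0, 0, 0], [-6, 0.5, 0, 0, 0, 0], [-11, 0.8, 0, 0, 0, 0], [-16, 1.2, 0, 0, 0, 0], [-21, 1.6, 0, 0, 0, 0], [-26, 2, 0, 0, 0, 0], [-31, 2.3, 0, 0, 0, 0], [-34.8, 2.4, 0, 0, 0, 0], [-36.5, 2.4, 0, 0, 0, 0], [-36.8, 2.4, 0, 0, 0, 0], [-36.8, 2.4, 0, 0, 0, 0]]

```text
t: 58.0
ee_pos: [0.5335, -0.0703, 0.2569]
orientation: [0.708, 0.707, 0.003, 0.001]
contact_force: [-0.0, 0.7, -0.2]
finger_gap: 0.996
```

Run:
```python
from bench import robot
from h import *
f=robot.grab_frame("top")
[print(*o) for o in discs(f,.104,.122,.115,(.3,.6),(-.2,.5))]
s=robot.get_state();print(s["t"],s["ee_pos"],s["orientation"])
```

```text
[ 27  94 202] 0.115 [0.5001 0.3682] [0.5    0.3678] 0.0414
[201  23  15] 0.1151 [0.509  0.2959] [0.509  0.2958] 0.041
58.05 [ 0.53366768 -0.06952839  0.25715007] [7.07168312e-01 7.07039917e-01 2.66758716e-03 6.46349523e-04]
```

Red is within 1.5 mm of its original place. Now black.

Emit:
jog_arm:
  plan:
    - [[0, -0.1, 1, 0, 0, 0], [0, -0.1, 3, 0, 0, 0], [0, -0.1, 6, 0, 0, 0], [0, -0.1, 9, 0, 0, 0], [0, -0.1, 11.7, 0, 0, 0], [0, -0.1, 13.6, 0, 0, 0], [0, -0.1, 14.8, 0, 0, 0], [0, -0.1, 15.4, 0, 0, 0], [0, -0.1, 15.6, 0, 0, 0], [0, -0.1, 15.6, 0, 0, 0]]

```text
t: 59.05
ee_pos: [0.5339, -0.0689, 0.1018]
orientation: [0.707, 0.707, 0.003, 0.001]
contact_force: [-0.2, 0.1, 1.2]
finger_gap: 0.995
```

Emit:
jog_arm:
  plan:
    - [[0, 0, 0, 0, 0, 0], [0, 0, 0, 0, 0, 0], [0, 0, 0, 0, 0, 0], [0, 0, 0, 0, 0, 0], [0, 0, 0, 0, 0, 0], [0, 0, 0, 0, 0, 0], [0, 0, 0, 0, 0, 0], [0, 0, 0, 0, 0, 0], [0, 0, 0, 0, 0, 0]]
  jaw: 3.0

```text
t: 59.95
ee_pos: [0.5342, -0.0691, 0.1028]
orientation: [0.707, 0.707, 0.003, 0.002]
contact_force: [-2.7, 0.2, 5.3]
finger_gap: 0.458
```

Emit:
jog_arm:
  plan:
    - [[0, 0, -0.3, 0, 0, 0], [0, 0, -1, 0, 0, 0], [0, 0, -2, 0, 0, 0], [0, 0, -3.5, 0, 0, 0], [0, 0, -5.5, 0, 0, 0], [0, 0, -7.5, 0, 0, 0], [0, 0, -9.5, 0, 0, 0], [0, 0, -11.5, 0, 0, 0], [0, 0, -13.2, 0, 0, 0], [0, 0, -14.3, 0, 0, 0], [0, 0, -14.8, 0, 0, 0], [0, 0, -15, 0, 0, 0]]

```text
t: 61.15
ee_pos: [0.5334, -0.0695, 0.2535]
orientation: [0.707, 0.707, 0.003, 0.002]
contact_force: [-0.3, -0.3, -1.6]
finger_gap: 0.455
```

Emit:
jog_arm:
  plan:
    - [[0.3, 0, 0, 0, 0, 0], [1.1, -0.1, 0, 0, 0, 0], [2.4, -0.2, 0, 0, 0, 0], [4.2, -0.3, 0, 0, 0, 0], [6.3, -0.5, 0, 0, 0, 0], [8.6, -0.7, 0, 0, 0, 0], [11, -0.9, 0, 0, 0, 0], [13.5, -1.1, 0, 0, 0, 0], [16, -1.3, 0, 0, 0, 0], [18.5, -1.5, 0, 0, 0, 0], [21, -1.7, 0, 0, 0, 0], [23.3, -1.9, 0, 0, 0, 0], [25.4, -2.1, 0, 0, 0, 0], [27.1, -2.2, 0, 0, 0, 0], [28.4, -2.3, 0, 0, 0, 0], [29.1, -2.3, 0, 0, 0, 0], [29.3, -2.3, 0, 0, 0, 0], [29.3, -2.3, 0, 0, 0, 0]]

```text
t: 62.95
ee_pos: [0.5102, 0.2234, 0.2537]
orientation: [0.707, 0.707, 0.003, 0.002]
contact_force: [-0.3, -0.9, -1.8]
finger_gap: 0.459
```

Emit:
jog_arm:
  plan:
    - [[0, 0, 0.5, 0, 0, 0], [0, 0, 1.7, 0, 0, 0], [0, 0, 3.5, 0, 0, 0], [0, 0, 5.7, 0, 0, 0], [0, 0, 8, 0, 0, 0], [0, 0, 10.2, 0, 0, 0], [0, 0, 12, 0, 0, 0], [0, 0, 13.3, 0, 0, 0], [0, 0, 14.1, 0, 0, 0], [0, 0, 14.5, 0, 0, 0], [0, 0, 14.6, 0, 0, 0], [0, 0, 14.6, 0, 0, 0]]

```text
t: 64.15
ee_pos: [0.5119, 0.2238, 0.1085]
orientation: [0.707, 0.707, 0.004, 0.003]
contact_force: [0.5, -0.3, -2.3]
finger_gap: 0.455
```

Emit:
jog_arm:
  plan:
    - [[0, -0.1, 0.1, 0, 0, 0], [0, -0.1, 0.25, 0, 0, 0], [0, -0.1, 0.35, 0, 0, 0], [0, -0.1, 0.42, 0, 0, 0], [0, -0.1, 0.47, 0, 0, 0], [0, -0.1, 0.47, 0, 0, 0]]

```text
t: 64.75
ee_pos: [0.511, 0.2238, 0.1038]
orientation: [0.707, 0.707, 0.004, 0.003]
contact_force: [0.2, -0.4, -1.4]
finger_gap: 0.457
```

Emit:
jog_arm:
  plan:
    - [[0, 0, 0.05, 0, 0, 0], [0, 0, 0.08, 0, 0, 0], [0, 0, 0.08, 0, 0, 0]]

```text
t: 65.05
ee_pos: [0.511, 0.2239, 0.1038]
orientation: [0.707, 0.707, 0.004, 0.003]
contact_force: [-2.7, -0.4, 2.6]
finger_gap: 0.454
```

Emit:
jog_arm:
  plan:
    - [[0, 0, 0, 0, 0, 0], [0, 0, 0, 0, 0, 0], [0, 0, 0, 0, 0, 0], [0, 0, 0, 0, 0, 0], [0, 0, 0, 0, 0, 0], [0, 0, 0, 0, 0, 0], [0, 0, -1, 0, 0, 0], [0, 0, -3, 0, 0, 0], [0, 0, -6, 0, 0, 0], [0, 0, -10, 0, 0, 0], [0, 0, -13, 0, 0, 0], [0, 0, -14.5, 0, 0, 0], [0, 0, -15, 0, 0, 0]]
  jaw: 8.5

```text
t: 66.35
ee_pos: [0.5109, 0.224, 0.2576]
orientation: [0.707, 0.707, 0.007, 0.004]
contact_force: [0.6, 0.3, -0.3]
finger_gap: 0.989
```

Emit:
jog_arm:
  plan:
    - [[-2, -0.5, 0, 0, 0, 0], [-6, -2, 0, 0, 0, 0], [-10, -4, 0, 0, 0, 0], [-14, -6, 0, 0, 0, 0], [-18, -8, 0, 0, 0, 0], [-21, -9, 0, 0, 0, 0], [-22, -10, 0, 0, 0, 0], [-22, -10, 0, 0, 0, 0], [-22, -10, 0, 0, 0, 0]]

```text
t: 67.25
ee_pos: [0.411, 0.0045, 0.255]
orientation: [0.707, 0.707, 0.007, 0.004]
contact_force: [-0.2, -0.1, -0.2]
finger_gap: 0.996
```

Run:
```python
from bench import robot
from h import *
f=robot.grab_frame("top");g=robot.grab_frame("side")
[print(*o) for o in discs(f,.104,.122,.115,(.3,.6),(.1,.5))]
print("jars");[print(*o) for o in discs(f,.049,.06,.054,(.3,.6),(.1,.5))]
[print(*o) for o in discs(f,.097,.109,.104,(.4,.6),(-.4,-.2))]
print("plate");[print(*o) for o in discs(f,.052,.06,.055,(.3,.65),(-.45,-.1),500)]
cv2.imwrite("pics/t9.png",f["color"][:,:,::-1]);cv2.imwrite("pics/s9.png",g["color"][:,:,::-1])
s=robot.get_state();print(s["t"],s["ee_pos"],s["contact_force"])
```

```text
[ 25  87 190] 0.1149 [0.5001 0.3681] [0.5    0.3678] 0.0415
[27 27 31] 0.1152 [0.5086 0.2234] [0.5089 0.2232] 0.0405
[188  21  14] 0.115 [0.509  0.2959] [0.509  0.2958] 0.041
jars
[226 226 226] 0.0544 [0.5542 0.3377] [0.554  0.3377] 0.0387
[223 186   0] 0.104 [ 0.5118 -0.2748] [ 0.5115 -0.2746] 0.0386
plate
[222 218 218] 0.0552 [ 0.5099 -0.2762] [ 0.51   -0.2766] 0.1112
67.35 [0.41132757 0.00488627 0.25506526] [0.66754903 0.05259934 0.15899003]
```

View pics/s9.png

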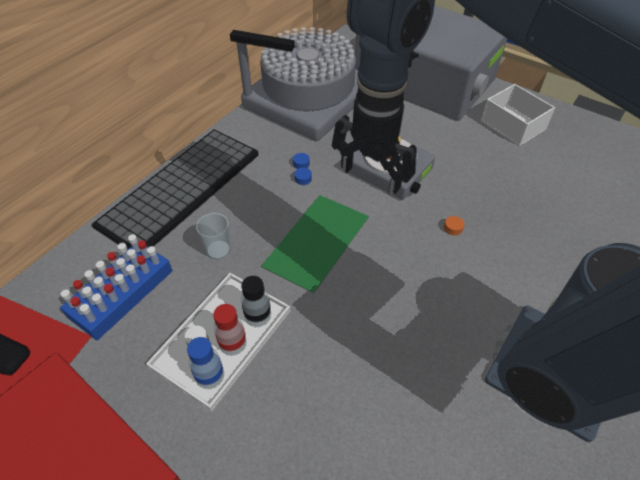

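View pics/t9.png

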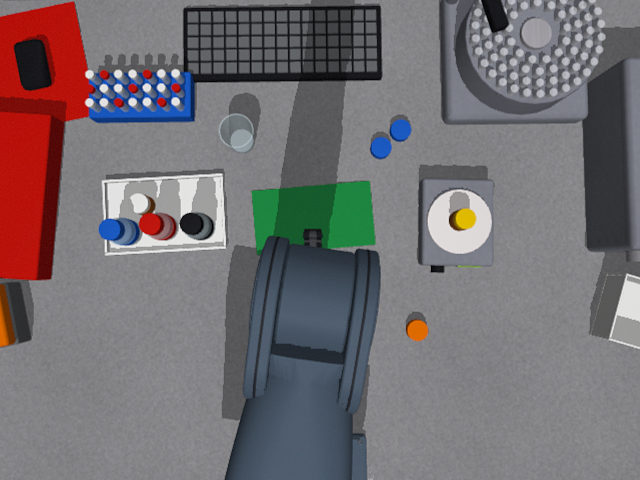

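All three bottles are back in the tray at (112,230), (152,225) and (195,224), the white jar has not moved, and the yellow jar stands on the plate at (465,219). The gripper is clear, so I'm handing in.

```bash
python3 -c "
from bench import robot
print(robot.close_job())"
```

```text
the job is handed in; nothing more can be done
None
```

The job is done and handed in at about 67 s of the 136 s allowed. I moved blue, red and black to the mat, set the yellow-lidded jar on the stirrer plate, and then put each bottle back in its own place.

Final checks, from the top camera and a side-view look:

| Item | Result |
|---|---|
| Blue bottle | upright, 1.6 mm from its starting place |
| Red bottle | upright, 1.5 mm from its starting place |
| Black bottle | upright, 1.1 mm from its starting place |
| White-lidded jar | not moved (within 0.3 mm) |
| Yellow-lidded jar | upright on the plate, about 3 mm from the middle |

- **Forces:** after each move the wrist force read 6 N or less, and nothing tipped.
- **Jar position:** the arm's own reading at release put the jar about 1.5 mm from the plate's middle, against the camera's 3 mm. That gap is within the cameras' calibration error of about 2 mm.
- **Side camera:** it read y up to about 4 mm higher than the top camera throughout, so I relied on the top camera. I used the side view only to see whether things stood upright.

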